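# Dress the spittoon jug: set its nested lids, take the dust cover off alone

## Robot

A 6-joint arm with a two-finger parallel gripper is mounted at the origin on the work surface; the furniture and walls round the work are solid. World frame = base frame: x ahead of the robot, y to its left, z up, the work surface at z = 0. Lengths are in m, angles in rad, forces in N, time in s.
With the tool pointing down it reaches from about 0.3 to 1 m from the base axis. Payload 5.1 kg.
Tool frame: the origin (TCP) lies between the finger pads; the fingertips stand 11 mm ahead of it and the grasp point (between the pads) lies 8 mm behind it (arm.tcp_to_tips is the distance from the TCP to the fingertips, in m); z points along the fingers, y is the line along which they close (so a half turn about z gives the same grasp; the last joint's range is limited). The gripper opens to 95 mm and grips with 3 to 60 N. Pads are 20 mm wide; open, the fingers measure 119 mm over their backs; the gripper's body (75 mm by 180 mm) begins 59 mm behind the grasp point.
Start: joints at [-1.242, 0.124, 1.65, -0, 1.367, -0.083], TCP at [0.26, -0.596, 0.226] pointing down, gripper open.
Joint ranges: [-2.61, 2.61], [-1.02, 2.33], [0.03, 2.71], [-1.35, 4.49], [0.32, 2.68], [-2.91, 2.91]. Speed limits (rad/s): [2.57, 2.57, 3.14, 3.14, 3.14, 3.14].

## Interface

Orientations are given as a unit quaternion [x, y, z, w].
In Python, from workcell import read_state, vision, finish_job, models, arm gives the robot as it stands. The module is installed in compiled form; this text tells all that it offers.
- The arm moves only by the tool servo_tool, never from a script. Its argument "motion" is a list of rows, each an object with "linear": the shift along the world's x, y, z in units of 30 mm (1.0 is 30 mm), a list of three; "angular": the turn, a rotation vector about the world's x, y, z in units of 8 degrees (1.0 is 8 degrees), a list of three. A call has 1 to 10 rows; each row is the pose to reach, as a shift and turn from the pose commanded when the call began; what a row does not reach only later rows make up. A row lasts 1/8 s, in which the tool goes at most 62.5 mm and 10.7 degrees, less where a joint would pass 70% of its speed; a pose out of reach is approached as far as the arm can. A call with a gripper value outside its range is refused whole. "fingers" is the opening, from 0 (shut) to 1 (fully open), set as the call begins (left out, the last holds). The fingers move at their own pace and stop on an object; "squeeze" is the grip in N (left out, the last holds). Time passes only in rows, so rows that repeat a pose let the fingers close. It gives the time, the measured TCP pose, the force, the opening and the grip force at its end, in the units of the state.
- read_state(): the state, without advancing time (a new reading comes with each control period).
- vision.grab_frame(name): name is "scene" or "top"; returns (picture, depth): 384x512x3 uint8, red, green, blue; 384x512 float32, m along the optical axis (not along the pixel's ray), 0 where there is no reading.
- vision.calibration(name): a dict with "K" (3x3 intrinsics, pixels), "rvec" (rotation vector, rad) and "tvec" (3), from world to camera coordinates, as OpenCV has them. Camera axes: x right, y down, z forward; pixel columns grow to the right and rows downward; lengths in m; the calibration is good to about 2 mm. A picture is of the moment at which its call begins. calibration takes no time and is no camera call.
- finish_job(): hands the job in; it is judged then, once.
Trained networks look in the newest picture that a camera, given by its name, has taken for a name from the list of things; names that differ only in an ending like _2 or _b are one class to them, and where a whole thing is asked for, a point or a joint stands for the part that bears it (a point fixed in the world has none). Each returns a list of dicts, best first, with "p" (0 to 1); they miss things now and then, are a little off and sometimes report something else, mostly with a low value. They report only what shows in the picture. A call takes as long as a camera call. They do not tell look-alikes from the thing itself.
- models.trace(camera, query): "region" (384x512 bool, what is visible of it) and "position" ([column, row] in pixels, amid what is visible of it).
The state is a dict: "t": time; "joints": joint angles; "joint_vel": joint speeds; "tau": joint torques, N m; "ee_pos": TCP position; "orientation": TCP orientation; "force": force on the tool from outside, world axes, zero at the start; "wrist_torque": the same for the moment, N m; "gripper_width": finger opening in m; "grasp_force": force on a finger pad.
Only numpy, scipy, OpenCV 4.12 (cv2) and the standard library are available. Lean on these libraries where they do the work, as an engineer would, in place of code of your own. Each camera call takes 0.05 s, during which the arm holds its last target. There are 200 camera calls.

## Task

Get the spittoon ready for the tasting: pick up the nested lids (splash funnel with the dust cover locked on it) by the cover's bar handle, turn them so the funnel's tongue meets the jug's pouring lip, and lower them without a bang until the funnel is fully home. Only then unlock the cover by turning it a sixth of a turn anticlockwise (from above), and lift the cover alone straight up about 10 cm while the funnel stays home, undisturbed. Finish still holding the cover level above the jug; leave the jug, glasses, corkscrew and drip collar where they stand.

Things in the scene. Friction and masses are not known exactly. Their poses are not given: they have to be found in the camera images.
- spittoon_jug: Loose steel spittoon jug, 1.2 kg, upright. Origin: centre of its underside; z up its axis; +x to the pouring lip, -x to the D handle (out to x = -92 mm, z = 22 to 94). Round mouth: rim at z = 105 mm, inner diameter 107, outer 114 (94 at the foot).
- lip (a point): On the jug: middle of the pouring lip at rim height, x = 55, z = 105 mm; axes as the jug. The lip is a notch in the rim, 21 mm wide (y), its bottom at z = 84, with a narrowing spout outside it out to x = 73.
- splash_funnel: Loose steel splash funnel, the inner lid, about 0.17 kg; stands on the table on its skirt, under the cover. Origin: centre of the skirt's underside; z up; +x to its tongue. Skirt 101 mm outer diameter, z = 0 to 27, bevelled below; flange 120 mm, z = 27 to 31, rests on the jug's rim. Home: origin on the jug's axis, 78 mm above the jug's origin, +x along the jug's +x.
- tongue (a point): On the funnel: middle of the tongue, x = 54, z = 19 mm; axes as the funnel. The tongue is 15 mm wide (y), on the skirt's outside out to x = 58, z = 10 to 27. It drops into the notch of the pouring lip (3 mm play each side) and alone keeps the funnel from turning with the cover; misturned it sits on the rim, 17 mm too high.
- drain (a point): On the funnel: centre of its dished floor (floor z = 16 to 19 mm); axes as the funnel. Through the floor goes a drain slot 40 x 16 mm, its long way 60 degrees anticlockwise of the funnel's +x (seen from above). Hidden under the cover.
- dust_cover: Loose steel dust cover, the outer lid, about 0.2 kg: 116 mm disc on the funnel's flange. Origin: centre of the disc's underside, 31 mm above the funnel's origin when closed; z up; +x to the beak on its edge (out to x = 71). Disc top at z = 7. Locked (the start): beak over tongue, +x along the funnel's +x. A rim below (91 mm, 4.5 deep) sits in the funnel with 2 mm play.
- bar (a point): On the cover: centre of the dark wooden bar handle, 34 mm above the cover's origin; axes as the cover. Bar 72 mm long (x), 13 mm wide (y), 14 mm tall, on two posts at x = -24 and +24, 20 mm free below it. Lifted by it while locked, the cover carries the funnel, which then hangs 2 mm lower.
- foot (a point): On the cover: centre of the T foot, 20 mm below the cover's origin; axes as the cover. T foot 34 mm long (x), 8 wide, 6 tall, under the funnel's floor. Cover turned 60 degrees anticlockwise on the funnel (12 degrees play either way, no stop, nothing springs), the foot lies along the drain slot and lifts out. Clockwise of locked a stop comes after 5 degrees.
- tasting_glass_0: Tasting glass, 65 mm wide, 155 mm tall, standing; bystander. Origin: centre of its underside.
- tasting_glass_1: Tasting glass like the other; bystander. Origin: centre of its underside.
- waiters_friend: Sommelier's folding corkscrew, 30 x 114 x 16 mm, lying along its y; bystander. Origin: centre of its underside.
- drip_ring: Steel drip collar, 42 mm ring, 12 mm tall; bystander. Origin: centre of its underside.
Mind the look-alikes: they are no part of the job. Leave any purple look-alike of the dust_cover alone.

How it is judged:
By the outcome, as a careful person would: the job done as asked, in the order asked, and still so for the second after the job is handed in, while the arm keeps its last pose, push and grip.
It also fails if it takes over 51 s, if anything falls off the work surface, if the arm or the gripper's body presses on something with over 40 N, if the wrist force passes 120 N, or if a joint passes its speed limit or range.

## Working session

There is one attempt and no reset: what is moved stays moved. The work goes in short steps, Python scripts to look and compute and a tool call to move; the robot and the scene stay as the last step left them, time stands still between calls to the robot, and variables do not carry over. Pictures are saved under pics/ and viewed, at most 10 in all, crops included, and the job is handed in when it is done.

Besides the shell and the picture viewer there is one more tool, called after "Request:" in YAML: its name, and indented under it one key for each argument. servo_tool: Moves the arm, as the interface text tells. Its arguments: {"type":"object","properties":{"motion":{"type":"array"},"fingers":{"type":"number"},"squeeze":{"type":"number"}},"required":["motion"]}

```bash
mkdir -p pics
cat > h.py <<'E'
import numpy as np, cv2
from workcell import read_state, vision, finish_job, models, arm
def cal(n):
    c=vision.calibration(n); K=np.array(c["K"],float); R=cv2.Rodrigues(np.array(c["rvec"],float))[0]; t=np.array(c["tvec"],float).ravel()
    return K,R,t
def cloud(n,d):
    K,R,t=cal(n); v,u=np.mgrid[:d.shape[0],:d.shape[1]]
    P=np.stack([(u-K[0,2])/K[0,0]*d,(v-K[1,2])/K[1,1]*d,d],-1)
    return (P-t)@R
def proj(n,X):
    K,R,t=cal(n); p=(np.atleast_2d(X)@R.T+t)@K.T; return p[:,:2]/p[:,2:]
E
cat > a.py <<'E'
from h import *
ims=[]
for n in ["scene","top"]:
    im,d=vision.grab_frame(n); np.savez(f"{n}.npz",im=im,d=d); ims.append(im)
    P=cloud(n,d)
    for q in ["spittoon_jug","dust_cover","splash_funnel","bar","lip","waiters_friend","drip_ring","tasting_glass_0"]:
        for r in models.trace(n,q):
            m=r["region"]&(d>0); print(n,q,round(r["p"],2),np.round(r["position"]),m.sum(),np.round(np.median(P[m],0),3) if m.any() else "", np.round(P[m][:,2].max(),3) if m.any() else "")
    cv2.imwrite(f"pics/{n}0.png",cv2.resize(im[:,:,::-1],(800,600)))
s=read_state();print(s["t"],s["force"],s["ee_pos"],s["orientation"],arm.tcp_to_tips)
E
python3 a.py
```

```text
scene spittoon_jug 0.87 [187. 181.] 2046 [0.497 0.159 0.07 ] 0.107
scene dust_cover 0.93 [265. 221.] 1000 [ 0.506 -0.082  0.028] 0.066
scene dust_cover 0.84 [350. 234.] 1319 [ 0.526 -0.291  0.036] 0.073
scene dust_cover 0.74 [270. 157.] 787 [ 0.659 -0.01   0.12 ] 0.156
scene splash_funnel 0.71 [348. 255.] 285 [ 0.489 -0.295  0.012] 0.033
scene bar 0.91 [273. 219.] 1072 [ 0.505 -0.083  0.028] 0.066
scene bar 0.74 [349. 236.] 1278 [ 0.526 -0.291  0.036] 0.073
scene lip 0.84 [187. 183.] 2038 [0.496 0.158 0.07 ] 0.107
scene drip_ring 0.54 [308. 282.] 189 [ 0.369 -0.246  0.009] 0.013
scene tasting_glass_0 0.92 [298. 168.] 844 [ 0.643 -0.102  0.121] 0.155
scene tasting_glass_0 0.77 [270. 159.] 857 [ 0.661 -0.009  0.116] 0.156
top spittoon_jug 0.58 [166. 198.] 1996 [0.523 0.17  0.017] 0.113
top spittoon_jug 0.26 [346. 193.] 1605 [ 0.54  -0.288  0.038] 0.078
top spittoon_jug 0.24 [152. 265.] 297 [0.352 0.218 0.015] 0.023
top dust_cover 0.82 [266. 202.] 1614 [ 0.521 -0.08   0.03 ] 0.07
top dust_cover 0.57 [347. 193.] 1722 [ 0.54  -0.289  0.038] 0.078
top bar 0.72 [263. 203.] 1552 [ 0.521 -0.08   0.03 ] 0.07
top bar 0.66 [341. 254.] 70 [ 0.376 -0.255  0.012] 0.018
top bar 0.65 [346. 195.] 1614 [ 0.54  -0.287  0.038] 0.078
top lip 0.66 [167. 199.] 2002 [0.525 0.172 0.018] 0.113
top waiters_friend 0.89 [152. 266.] 332 [0.355 0.216 0.014] 0.023
top drip_ring 0.41 [331. 254.] 91 [ 0.378 -0.244  0.012] 0.018
top tasting_glass_0 0.95 [277. 141.] 665 [ 0.664 -0.102  0.101] 0.16
top tasting_glass_0 0.52 [326. 258.] 63 [ 0.371 -0.24   0.012] 0.018
0.9 [-0.16096833 -0.2207336  -0.20083813] [ 0.26014303 -0.59567802  0.22567464] [ 9.78874740e-01  2.04460857e-01 -1.01799162e-05  1.96416527e-05] 0.011
```

View pics/scene0.png

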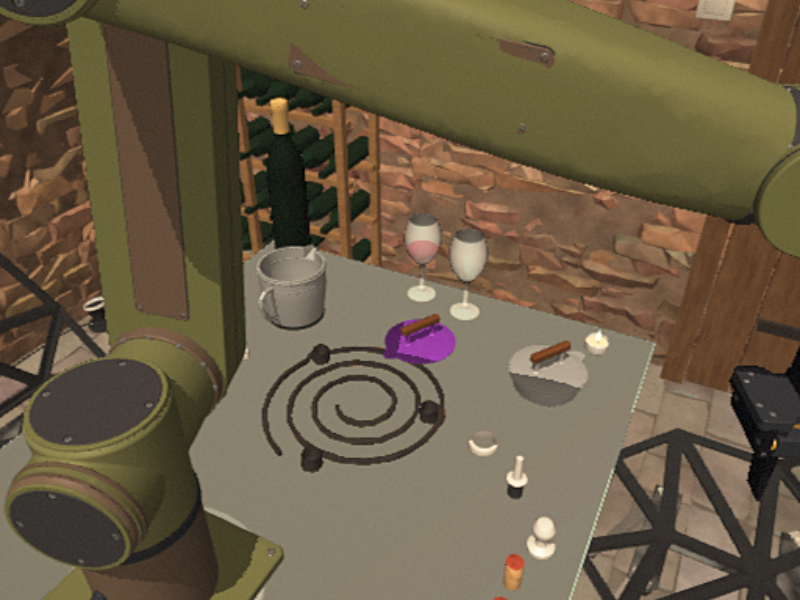

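View pics/top0.png

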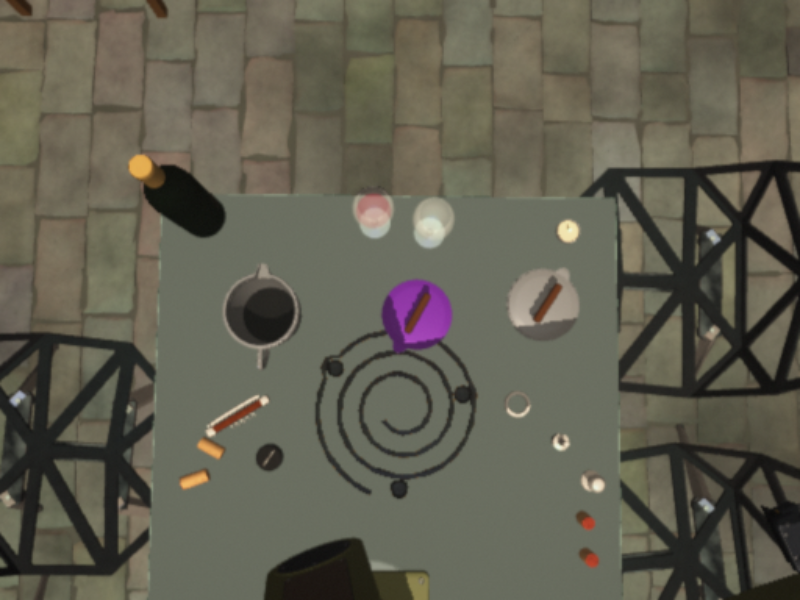

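Two candidates for the cover: the purple disc at (417,314) in the top picture, which is the look-alike, and the steel disc on its skirt at (544,303). By the description it is the steel one, with its beak at about (563,273). The jug is at (261,310), lip towards +x (263,270) and handle at (261,358). Next I'll measure closely and check one crop.

```bash
cat > b.py <<'E'
from h import *
from scipy.optimize import least_squares
def fitc(p,r=None):
    c=p.mean(0)
    f=(lambda x:np.hypot(*(p-x[:2]).T)-x[2]) 
    s=least_squares(f,[*c,r or .05],loss="soft_l1",f_scale=.001).x; return s
D={}
for n in ["scene","top"]:
    z=np.load(n+".npz"); im,d=z["im"],z["d"]; P=cloud(n,d); D[n]=(im,d,P)
    K,R,t=cal(n); print(n,"cam at",np.round(-R.T@t,3),"f",K[0,0])
    for nm,c in [("tab lid",(.44,-.29)),("tab mid",(.57,0.05)),("tab jug",(.42,.10))]:
        m=(np.hypot(P[...,0]-c[0],P[...,1]-c[1])<.03)&(d>0)&(abs(P[...,2])<.02); print(nm,m.sum(),np.round(np.median(P[m][:,2]),4),P[m][:,2].std().round(4))
    # lid
    near=(np.hypot(P[...,0]-.54,P[...,1]+.29)<.1)&(d>0)
    disc=near&(P[...,2]>.030)&(P[...,2]<.05)
    print("disc z",np.median(P[disc][:,2]).round(4),disc.sum())
    cn,_=cv2.findContours(disc.astype(np.uint8),cv2.RETR_EXTERNAL,cv2.CHAIN_APPROX_NONE)
    c=max(cn,key=len)[:,0]; q=P[c[:,1],c[:,0],:2]; print("disc circle",np.round(fitc(q),4))
    bar=near&(P[...,2]>.060); q=P[bar]; ctr=q.mean(0); w,v=np.linalg.eigh(np.cov(q[:,:2].T)); print("bar",bar.sum(),ctr.round(4),"ang",np.degrees(np.arctan2(v[1,1],v[0,1])).round(1),"zmed",np.median(q[:,2]).round(4))
    jr=(np.hypot(P[...,0]-.52,P[...,1]-.17)<.1)&(d>0)&(P[...,2]>.1)&(P[...,2]<.125)
    q=P[jr]; print("rim",jr.sum(),np.median(q[:,2]).round(4),np.round(fitc(q[:,:2]),4))
im=D["top"][0]
a=cv2.resize(im[165:225,315:385,::-1],None,fx=5.7,fy=5.7,interpolation=cv2.INTER_CUBIC)
b=cv2.resize(im[165:240,130:200,::-1],None,fx=5.7,fy=5.7,interpolation=cv2.INTER_CUBIC)
h=max(a.shape[0],b.shape[0]); o=np.zeros((h,a.shape[1]+b.shape[1],3),np.uint8); o[:a.shape[0],:a.shape[1]]=a;o[:b.shape[0],a.shape[1]:]=b
cv2.imwrite("pics/crop1.png",o); print(o.shape)
E
python3 b.py
```

```text
scene cam at [-0.286 -0.449  0.721] f 441.54777066739194
tab lid 389 -0.0009 0.0014
tab mid 220 -0.0009 0.0014
tab jug 239 -0.0002 0.0031
disc z 0.0352 1143
disc circle [ 0.533  -0.286   0.0561]
bar 173 [ 0.5317 -0.2853  0.0679] ang 146.8 zmed 0.069
rim 228 0.1032 [0.5161 0.1649 0.0558]
top cam at [ 0.44  -0.037  1.208] f 460.13605308349054
tab lid 408 0.0015 0.0023
tab mid 409 0.0012 0.0024
tab jug 415 0.0012 0.0029
disc z 0.0376 1556
disc circle [ 0.5404 -0.289   0.0587]
bar 155 [ 0.54   -0.2882  0.0718] ang 147.2 zmed 0.0719
rim 326 0.1051 [0.521  0.1608 0.0558]
(428, 798, 3)
```

View pics/crop1.png

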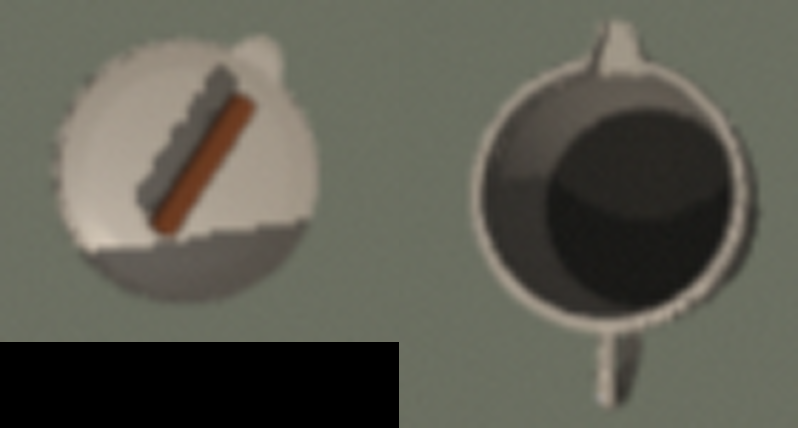

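The crop confirms the choice: a steel disc with a wooden bar running from (242,100) to (165,228), and the beak at (262,55), along the bar. On the jug, the spout is at (618,35) and the handle at (606,400). The two cameras disagree by several mm, so I'll refine with model silhouettes.

```bash
cat > c.py <<'E'
from h import *
from scipy.optimize import least_squares
def hull_mask_centroid(n,X):
    p=cv2.convexHull(proj(n,X).astype(np.float32)); M=cv2.moments(p); return np.array([M["m10"],M["m01"]])/M["m00"]
def rot(a): c,s=np.cos(a),np.sin(a); return np.array([[c,-s,0],[s,c,0],[0,0,1]])
bx=np.array([[sx*.036,sy*.0065,sz*.007] for sx in(-1,1) for sy in(-1,1) for sz in(-1,1)])
th=np.linspace(0,2*np.pi,73)
def barfit(n,im,z,guess):
    g=proj(n,[*guess,z])[0]; hsv=cv2.cvtColor(im,cv2.COLOR_RGB2HSV).astype(int)
    m=((hsv[...,0]<14)&(hsv[...,1]>110)&(hsv[...,2]>40))
    v,u=np.mgrid[:384,:512]; m&=np.hypot(u-g[0],v-g[1])<28
    vs,us=np.nonzero(m); c=np.array([us.mean(),vs.mean()]); w,V=np.linalg.eigh(np.cov(us,vs)); ax=V[:,1]
    def f(x):
        X=bx@rot(x[2]).T+[x[0],x[1],z]; e=proj(n,np.array([[.036,0,0],[-.036,0,0]])@rot(x[2]).T+[x[0],x[1],z]); dd=e[0]-e[1]; dd/=np.hypot(*dd)
        return [*(hull_mask_centroid(n,X)-c),20*(dd[0]*ax[1]-dd[1]*ax[0])]
    s=least_squares(f,[*guess,guess_yaw]).x
    return s[:2].round(4),np.degrees(s[2]).round(1),m.sum(),"want area",cv2.contourArea(cv2.convexHull(proj(n,bx@rot(s[2]).T+[s[0],s[1],z]).astype(np.float32)))
guess_yaw=np.radians(-33)
if __name__=="__main__":
  for n in ["scene","top"]:
    z=np.load(n+".npz"); im,d=z["im"],z["d"]; P=cloud(n,d)
    print(n,barfit(n,im,.065,(.537,-.287)))
    # jug rim: radial edge search
    g=cv2.cvtColor(im,cv2.COLOR_RGB2GRAY).astype(np.float32); best=[]
    def samp(X): p=proj(n,X).astype(np.float32); return cv2.remap(g,p[:,:1],p[:,1:],cv2.INTER_CUBIC).ravel()
    t2=np.array([a for a in th if 0.5<a<np.pi-.3 or np.pi+.3<a<2*np.pi-.5])
    C=lambda c,r,zz:np.c_[c[0]+r*np.cos(t2),c[1]+r*np.sin(t2),np.full(len(t2),zz)]
    for dx in np.arange(-.01,.0101,.001):
      for dy in np.arange(-.01,.0101,.001):
        c=(.518+dx,.163+dy); s=samp(C(c,.0553,.105)).mean()-.5*samp(C(c,.0505,.105)).mean()-.5*samp(C(c,.061,.105)).mean()
        best.append((s,c))
    best.sort(reverse=True); print("rim ridge",[(round(float(s),1),np.round(c,3)) for s,c in best[:4]])
    c=best[0][1]; rr=np.hypot(P[...,0]-c[0],P[...,1]-c[1]); a=np.arctan2(P[...,1]-c[1],P[...,0]-c[0])
    sp=(rr>.061)&(rr<.078)&(abs(a)<.5)&(P[...,2]>.07); hd=(rr>.064)&(rr<.096)&(abs(a)>2.6)&(P[...,2]>.05)
    for nm,m in (("spout",sp),("handle",hd)): print(nm,m.sum(),P[m].mean(0).round(4) if m.any() else "",np.degrees(np.arctan2(*(P[m][:,:2].mean(0)-c)[::-1])).round(1) if m.any() else "")
E
python3 c.py
```

```text
scene (array([ 0.5661, -0.2829]), np.float64(-1.6), np.int64(217), 'want area', 158.20601294958033)
rim ridge [(38.6, array([0.517, 0.165])), (37.4, array([0.516, 0.165])), (36.8, array([0.518, 0.165])), (36.3, array([0.517, 0.166]))]
spout 31 [0.583  0.1681 0.0961] 2.7
handle 67 [0.433  0.1662 0.0773] 179.2
top (array([ 0.5392, -0.2881]), np.float64(-32.7), np.int64(124), 'want area', 176.07113274838775)
rim ridge [(65.2, array([0.52 , 0.162])), (62.9, array([0.52 , 0.163])), (62.5, array([0.519, 0.162])), (61.4, array([0.521, 0.162]))]
spout 42 [0.5868 0.1608 0.0967] -1.1
handle 44 [0.4413 0.1623 0.0837] 179.8
```

Request:
servo_tool:
  motion:
    - {"linear": [0.9, 1.0, 0], "angular": [0, 0, -0.8]}
    - {"linear": [2.2, 2.4, 0], "angular": [0, 0, -1.8]}
    - {"linear": [3.6, 4.0, 0], "angular": [0, 0, -3.0]}
    - {"linear": [5.0, 5.6, -0.3], "angular": [0, 0, -4.2]}
    - {"linear": [6.5, 7.2, -0.6], "angular": [0, 0, -5.4]}
    - {"linear": [8.0, 8.8, -1.0], "angular": [0, 0, -6.4]}
    - {"linear": [9.0, 10.0, -1.4], "angular": [0, 0, -7.0]}
    - {"linear": [9.27, 10.3, -1.8], "angular": [0, 0, -7.04]}
    - {"linear": [9.27, 10.3, -2.0], "angular": [0, 0, -7.04]}
    - {"linear": [9.27, 10.3, -2.0], "angular": [0, 0, -7.04]}
  fingers: 1

```text
t: 2.15
ee_pos: [0.5372, -0.2877, 0.1651]
orientation: [0.959, -0.282, -0.001, 0.0]
force: [-0.6, -0.2, 0.5]
gripper_width: 0.0948
grasp_force: 0.0
```

Request:
servo_tool:
  motion:
    - {"linear": [0, 0, -0.6]}
    - {"linear": [0, 0, -1.4]}
    - {"linear": [0, 0, -2.2]}
    - {"linear": [0, 0, -2.9]}
    - {"linear": [0, 0, -3.3]}
    - {"linear": [0, 0, -3.55]}
    - {"linear": [0, 0, -3.6]}
    - {"linear": [0, 0, -3.6]}
  fingers: 0.5

```text
invalid input
```

```bash
cat > s.py <<'E'
from h import *
import sys
k=sys.argv[1]; o=[]
for n,c in (("scene",eval(sys.argv[2])),("top",eval(sys.argv[3]))):
    im,d=vision.grab_frame(n); np.savez(f"{n}{k}.npz",im=im,d=d)
    u,v=proj(n,c)[0].astype(int); u=min(max(u,45),466); v=min(max(v,40),343)
    o.append(cv2.resize(im[v-40:v+40,u-45:u+45,::-1],(394,350),interpolation=cv2.INTER_CUBIC)); print(n,"crop centre",u,v)
cv2.imwrite(f"pics/s{k}.png",np.hstack(o))
s=read_state(); print(s["t"],s["ee_pos"],s["force"])
E
python3 s.py 1 "[.538,-.288,.06]" "[.538,-.288,.06]"
```

```text
scene crop centre 352 226
top crop centre 349 194
2.25 [ 0.53762594 -0.28817008  0.16617645] [-0.37887662 -0.52246935 -0.55107231]
```

View pics/s1.png

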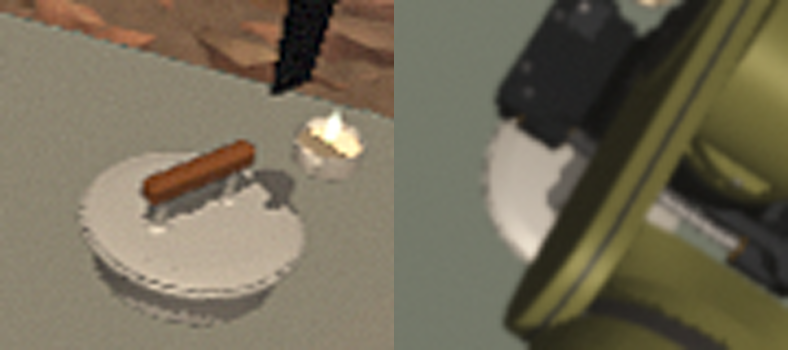

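The move was refused (it needs "angular"), so the gripper is still above. In the scene view the bar at crop (200,172) is clear and the finger is above and behind it. I'll use this frame to refine the bar, then descend.

```bash
sed -i 's/<28/<18/' c.py
python3 - <<'E'
from c import *
im=np.load("scene1.npz")["im"]
print(barfit("scene",im,.065,(.537,-.287)))
# tips' predicted pixels vs image in scene
a=np.radians(57.3)
for s in (-1,1): print(proj("scene",[.5376+s*.053*np.cos(a),-.2882+s*.053*np.sin(a),.155]).round(1))
E
```

```text
(array([ 0.5363, -0.2858]), np.float64(-32.6), np.int64(160), 'want area', 230.18060061195865)
[[375.  205.6]]
[[342.9 182. ]]
```

Request:
servo_tool:
  motion:
    - {"linear": [0, 0, -0.6], "angular": [0, 0, 0]}
    - {"linear": [0, 0, -1.4], "angular": [0, 0, 0]}
    - {"linear": [0, 0, -2.1], "angular": [0, 0, 0]}
    - {"linear": [0, 0, -2.5], "angular": [0, 0, 0]}
    - {"linear": [0, 0, -2.5], "angular": [0, 0, 0]}
  fingers: 0.6

```text
t: 2.88
ee_pos: [0.5375, -0.2863, 0.0891]
orientation: [0.959, -0.282, -0.001, -0.0]
force: [-0.7, -0.4, -0.3]
gripper_width: 0.0578
grasp_force: 0.0
```

Request:
servo_tool:
  motion:
    - {"linear": [0, 0, -0.5], "angular": [0, 0, 0]}
    - {"linear": [0, 0, -0.9], "angular": [0, 0, 0]}
    - {"linear": [0, 0, -1.1], "angular": [0, 0, 0]}
    - {"linear": [0, 0, -1.1], "angular": [0, 0, 0]}
    - {"linear": [0, 0, -1.1], "angular": [0, 0, 0]}

```text
t: 3.5
ee_pos: [0.5385, -0.2868, 0.058]
orientation: [0.96, -0.282, 0.0, 0.0]
force: [-0.4, 0.0, 0.3]
gripper_width: 0.0572
grasp_force: 0.0
```

Request:
servo_tool:
  motion:
    - {"linear": [0, 0, 0], "angular": [0, 0, 0]}
    - {"linear": [0, 0, 0], "angular": [0, 0, 0]}
    - {"linear": [0, 0, 0], "angular": [0, 0, 0]}
    - {"linear": [0, 0, 0], "angular": [0, 0, 0]}
    - {"linear": [0, 0, 0], "angular": [0, 0, 0]}
    - {"linear": [0, 0, 0], "angular": [0, 0, 0]}
  fingers: 0
  squeeze: 40

```text
t: 4.25
ee_pos: [0.5382, -0.2867, 0.0577]
orientation: [0.959, -0.282, -0.0, 0.0]
force: [-1.3, -0.1, 0.5]
gripper_width: 0.0127
grasp_force: 40.0
```

Request:
servo_tool:
  motion:
    - {"linear": [0, 0, 0.15], "angular": [0, 0, 0]}
    - {"linear": [0, 0, 0.4], "angular": [0, 0, 0]}
    - {"linear": [0, 0, 0.9], "angular": [0, 0, 0]}
    - {"linear": [0, 0, 1.6], "angular": [0, 0, 0]}
    - {"linear": [0, 0, 2.4], "angular": [0, 0, 0]}
    - {"linear": [0, 0, 3.3], "angular": [0, 0, 0]}
    - {"linear": [0, 0, 4.2], "angular": [0, 0, 0]}
    - {"linear": [0, 0, 4.9], "angular": [0, 0, 0]}
    - {"linear": [0, 0, 5.4], "angular": [0, 0, 0]}
    - {"linear": [0, 0, 5.4], "angular": [0, 0, 0]}

```text
t: 5.5
ee_pos: [0.5389, -0.2871, 0.2214]
orientation: [0.959, -0.282, 0.001, 0.0]
force: [0.2, 0.0, -3.5]
gripper_width: 0.0129
grasp_force: 40.0
```

Request:
servo_tool:
  motion:
    - {"linear": [0, 0.3, 0], "angular": [0, 0, 0.1]}
    - {"linear": [0, 1.0, 0], "angular": [0, 0, 0.3]}
    - {"linear": [0, 2.0, 0], "angular": [0, 0, 0.6]}
    - {"linear": [-0.1, 3.3, 0], "angular": [0, 0, 0.9]}
    - {"linear": [-0.15, 4.7, 0], "angular": [0, 0, 1.3]}
    - {"linear": [-0.25, 6.2, 0], "angular": [0, 0, 1.7]}
    - {"linear": [-0.3, 7.7, 0], "angular": [0, 0, 2.1]}
    - {"linear": [-0.35, 9.2, 0], "angular": [0, 0, 2.5]}
    - {"linear": [-0.4, 10.7, 0], "angular": [0, 0, 2.9]}
    - {"linear": [-0.5, 12.0, 0], "angular": [0, 0, 3.3]}

```text
t: 6.75
ee_pos: [0.5218, 0.0761, 0.2187]
orientation: [0.999, -0.053, -0.001, -0.0]
force: [0.0, -0.1, -4.3]
gripper_width: 0.0124
grasp_force: 40.0
```

Request:
servo_tool:
  motion:
    - {"linear": [-0.05, 1.0, 0], "angular": [0, 0, 0.25]}
    - {"linear": [-0.1, 1.8, 0], "angular": [0, 0, 0.5]}
    - {"linear": [-0.12, 2.4, 0], "angular": [0, 0, 0.7]}
    - {"linear": [-0.14, 2.8, 0], "angular": [0, 0, 0.79]}
    - {"linear": [-0.14, 3.0, 0], "angular": [0, 0, 0.79]}
    - {"linear": [-0.14, 3.0, 0], "angular": [0, 0, 0.79]}
    - {"linear": [-0.14, 3.0, 0], "angular": [0, 0, 0.79]}

```text
t: 7.62
ee_pos: [0.5192, 0.1628, 0.2196]
orientation: [1.0, -0.0, -0.0, 0.0]
force: [-1.0, -0.6, -3.3]
gripper_width: 0.0129
grasp_force: 40.0
```

```bash
python3 s.py 2 "[.519,.163,.17]" "[.519,.163,.17]"
python3 - <<'E'
from h import *
s=read_state(); print(s["orientation"],s["wrist_torque"])
E
```

```text
scene crop centre 184 146
top crop centre 160 196
7.725 [0.51915777 0.16277731 0.21966462] [ 0.0357255  -0.26041186 -3.65224227]
[ 9.99999864e-01 -5.15485205e-04  1.09664071e-05  7.71177781e-05] [ 0.0322112  -0.01262658  0.0082297 ]
```

View pics/s2.png

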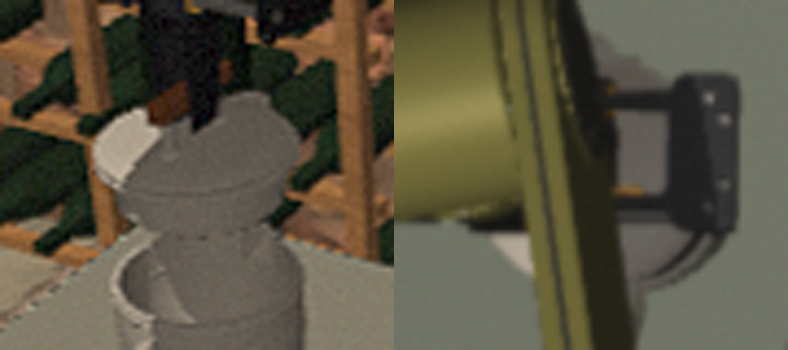

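Both lids hang on the bar (about 3.6 N), above the jug. In the scene crop the cover is at (200,150) and level, with the jug rim below it at (210,290). Next I'll measure their relative offset from the scene depth.

```bash
cat > e.py <<'E'
from h import *
from scipy.optimize import least_squares
import sys
k=sys.argv[1]; tz=float(sys.argv[2])   # TCP z
z=np.load(f"scene{k}.npz"); d=z["d"]; P=cloud("scene",d)
K,R,t=cal("scene"); cam=-R.T@t
fo=tz-.0577-.002  # funnel origin z while hanging
def cyl(lo,hi,rf,c0):
    m=(d>0)&(P[...,2]>lo)&(P[...,2]<hi); q=P[m]; rr=np.hypot(q[:,0]-c0[0],q[:,1]-c0[1]); 
    v=((q[:,:2]-c0)@(cam[:2]-c0))/np.hypot(*(cam[:2]-c0))
    q=q[(rr<.066)&(rr>.04)&(v>.01)]
    s=least_squares(lambda x:np.hypot(q[:,0]-x[0],q[:,1]-x[1])-rf(q[:,2]),c0,loss="soft_l1",f_scale=.002)
    J=s.jac; return s.x.round(4),len(q),np.std(s.fun).round(4)
c0=np.array([.517,.165])
print("skirt",cyl(fo+.006,fo+.024,lambda z:.0505+0*z,c0))
print("jug",cyl(.04,.078,lambda z:.047+.010*np.clip(z,0,.105)/.105,c0))
print("jug hi",cyl(.06,.1,lambda z:.047+.010*z/.105,c0))
near=(np.hypot(P[...,0]-.517,P[...,1]-.165)<.07)&(d>0)
dz=P[near&(abs(P[...,2]-(fo+.040))<.012)]; A=np.c_[dz[:,:2]-c0,np.ones(len(dz))]; w=abs(dz[:,2]-np.median(dz[:,2]))<.005; cf=np.linalg.lstsq(A[w],dz[w,2],rcond=None)[0]; print("disc plane tilt deg",np.degrees(cf[:2]).round(1),"z",cf[2].round(4),"expect",fo+.040,w.sum())
# image silhouettes: rim ridge for jug now, near half disc edge
E
python3 e.py 2 .2197
```

```text
skirt (array([0.5186, 0.1648]), 184, np.float64(0.0015))
jug (array([0.514 , 0.1637]), 434, np.float64(0.0017))
jug hi (array([0.5149, 0.1645]), 509, np.float64(0.0019))
disc plane tilt deg [0.3 0.3] z 0.1976 expect 0.2 695
```

Request:
servo_tool:
  motion:
    - {"linear": [-0.02, 0.01, -0.2], "angular": [0, 0, 0]}
    - {"linear": [-0.02, 0.01, -0.6], "angular": [0, 0, 0]}
    - {"linear": [-0.02, 0.01, -1.1], "angular": [0, 0, 0]}
    - {"linear": [-0.02, 0.01, -1.4], "angular": [0, 0, 0]}
    - {"linear": [-0.02, 0.01, -1.6], "angular": [0, 0, 0]}
    - {"linear": [-0.02, 0.01, -1.7], "angular": [0, 0, 0]}
    - {"linear": [-0.02, 0.01, -1.8], "angular": [0, 0, 0]}
    - {"linear": [-0.02, 0.01, -1.9], "angular": [0, 0, 0]}
    - {"linear": [-0.02, 0.01, -1.9], "angular": [0, 0, 0]}

```text
t: 8.85
ee_pos: [0.5184, 0.1636, 0.1626]
orientation: [1.0, -0.0, -0.0, 0.0]
force: [0.2, -0.5, -3.7]
gripper_width: 0.0129
grasp_force: 40.0
```

```bash
cat > st.py <<'E'
from h import *
for i in range(1):
    s=read_state()
    for k in("t","ee_pos","force","wrist_torque"): print(k,np.round(s[k],4))
E
python3 s.py 3 "[.519,.163,.13]" "[.519,.163,.17]"; python3 st.py
```

```text
scene crop centre 186 160
top crop centre 160 196
8.95 [0.51854084 0.16365915 0.16282751] [ 0.19915973  0.16851816 -3.14683933]
t 8.95
ee_pos [0.5185 0.1637 0.1628]
force [ 0.1992  0.1685 -3.1468]
wrist_torque [ 0.0606 -0.0343  0.0235]
```

View pics/s3.png

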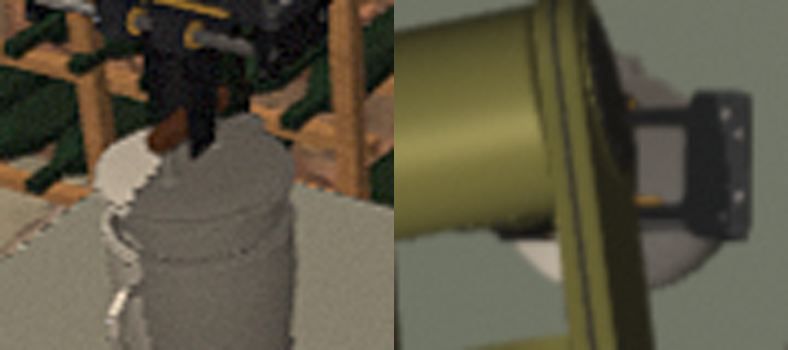

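The skirt is now entering the mouth concentrically (scene crop (200,240)), with no contact force. I'll continue slowly.

Request:
servo_tool:
  motion:
    - {"linear": [0, 0, -0.07], "angular": [0, 0, 0]}
    - {"linear": [0, 0, -0.14], "angular": [0, 0, 0]}
    - {"linear": [0, 0, -0.21], "angular": [0, 0, 0]}
    - {"linear": [0, 0, -0.28], "angular": [0, 0, 0]}
    - {"linear": [0, 0, -0.35], "angular": [0, 0, 0]}
    - {"linear": [0, 0, -0.4], "angular": [0, 0, 0]}
    - {"linear": [0, 0, -0.4], "angular": [0, 0, 0]}

```text
t: 9.82
ee_pos: [0.5183, 0.1636, 0.1505]
orientation: [1.0, -0.0, -0.0, 0.0]
force: [0.6, -0.4, -4.1]
gripper_width: 0.0123
grasp_force: 40.0
```

```bash
python3 st.py
```

```text
t 9.825
ee_pos [0.5183 0.1636 0.1505]
force [ 0.5959 -0.3549 -4.1071]
wrist_torque [ 0.0622  0.0895 -0.0143]
```

Request:
servo_tool:
  motion:
    - {"linear": [0, 0, -0.07], "angular": [0, 0, 0]}
    - {"linear": [0, 0, -0.14], "angular": [0, 0, 0]}
    - {"linear": [0, 0, -0.2], "angular": [0, 0, 0]}
    - {"linear": [0, 0, -0.26], "angular": [0, 0, 0]}
    - {"linear": [0, 0, -0.31], "angular": [0, 0, 0]}
    - {"linear": [0, 0, -0.36], "angular": [0, 0, 0]}
    - {"linear": [0, 0, -0.36], "angular": [0, 0, 0]}

```text
t: 10.7
ee_pos: [0.5183, 0.1636, 0.1397]
orientation: [1.0, -0.0, -0.0, 0.0]
force: [0.6, -0.1, -3.8]
gripper_width: 0.0124
grasp_force: 40.0
```

Request:
servo_tool:
  motion:
    - {"linear": [0, 0, -0.03], "angular": [0, 0, 0]}
    - {"linear": [0, 0, -0.06], "angular": [0, 0, 0]}
    - {"linear": [0, 0, -0.09], "angular": [0, 0, 0]}
    - {"linear": [0, 0, -0.09], "angular": [0, 0, 0]}
    - {"linear": [0, 0, -0.09], "angular": [0, 0, 0]}

```text
t: 11.32
ee_pos: [0.5187, 0.1637, 0.1375]
orientation: [1.0, -0.0, 0.0, -0.0]
force: [-0.4, -0.5, -2.4]
gripper_width: 0.013
grasp_force: 40.0
```

```bash
python3 st.py
```

```text
t 11.325
ee_pos [0.5187 0.1637 0.1375]
force [-0.3856 -0.527  -2.4181]
wrist_torque [ 0.0474  0.0045 -0.0024]
```

Request:
servo_tool:
  motion:
    - {"linear": [0, 0, -0.015], "angular": [0, 0, 0]}
    - {"linear": [0, 0, -0.03], "angular": [0, 0, 0]}
    - {"linear": [0, 0, -0.03], "angular": [0, 0, 0]}
    - {"linear": [0, 0, -0.03], "angular": [0, 0, 0]}

```text
t: 11.82
ee_pos: [0.5184, 0.1636, 0.1362]
orientation: [1.0, -0.0, -0.0, 0.0]
force: [-0.1, 0.1, -3.0]
gripper_width: 0.0127
grasp_force: 40.0
```

```bash
python3 st.py
```

```text
t 11.825
ee_pos [0.5184 0.1636 0.1362]
force [-0.0691  0.1211 -3.0365]
wrist_torque [ 0.0306 -0.0567  0.0215]
```

Request:
servo_tool:
  motion:
    - {"linear": [0, 0, -0.01], "angular": [0, 0, 0]}
    - {"linear": [0, 0, -0.03], "angular": [0, 0, 0]}
    - {"linear": [0, 0, -0.03], "angular": [0, 0, 0]}
    - {"linear": [0, 0, -0.03], "angular": [0, 0, 0]}

```text
t: 12.32
ee_pos: [0.5186, 0.1636, 0.1358]
orientation: [1.0, -0.0, 0.0, -0.0]
force: [-1.2, -0.9, 0.7]
gripper_width: 0.0126
grasp_force: 40.0
```

```bash
python3 s.py 4 "[.519,.163,.11]" "[.519,.163,.14]"; python3 st.py
```

```text
scene crop centre 186 166
top crop centre 163 197
12.425 [0.51854537 0.16365313 0.13574954] [-0.87204604 -0.67937552  0.78867957]
t 12.425
ee_pos [0.5185 0.1637 0.1357]
force [-0.872  -0.6794  0.7887]
wrist_torque [-0.0487  0.3039 -0.0004]
```

View pics/s4.png

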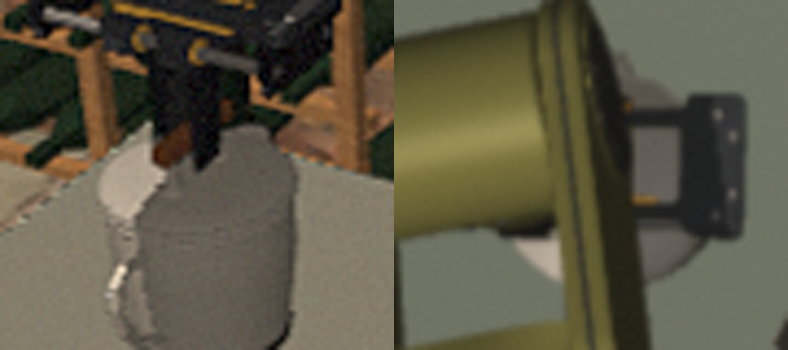

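```bash
cat > av.py <<'E'
from h import *
F=[]
for i in range(8):
    vision.grab_frame("scene"); s=read_state(); F.append([*s["ee_pos"],*s["force"],*s["wrist_torque"]])
print(s["t"],np.mean(F,0).round(4),"sd",np.std(F,0).round(3))
E
python3 av.py
```

```text
12.825 [ 0.5185  0.1637  0.1357 -2.0623 -0.7173  2.9511 -0.061   0.3981  0.018 ] sd [0.    0.    0.    0.449 0.249 0.833 0.015 0.082 0.024]
```

Request:
servo_tool:
  motion:
    - {"linear": [0, 0, 0.02], "angular": [0, 0, 0]}
    - {"linear": [0, 0, 0.03], "angular": [0, 0, 0]}
    - {"linear": [0, 0, 0.03], "angular": [0, 0, 0]}

```text
t: 13.2
ee_pos: [0.5183, 0.1636, 0.1357]
orientation: [1.0, -0.0, -0.0, -0.0]
force: [0.3, -0.7, -1.4]
gripper_width: 0.0128
grasp_force: 40.0
```

```bash
python3 av.py
```

```text
13.6 [ 5.1820e-01  1.6360e-01  1.3580e-01  1.8720e-01  1.3000e-02 -2.2687e+00
  2.9800e-02 -2.1600e-02 -7.0000e-04] sd [0.    0.    0.    0.593 0.307 0.285 0.015 0.032 0.024]
```

Request:
servo_tool:
  motion:
    - {"linear": [0, 0, 0], "angular": [0, 0, 0.2]}
    - {"linear": [0, 0, 0], "angular": [0, 0, 0.6]}
    - {"linear": [0, 0, 0], "angular": [0, 0, 1.1]}
    - {"linear": [0, 0, 0], "angular": [0, 0, 1.6]}
    - {"linear": [0, 0, 0], "angular": [0, 0, 2.1]}
    - {"linear": [0, 0, 0], "angular": [0, 0, 2.5]}
    - {"linear": [0, 0, 0], "angular": [0, 0, 2.5]}

```text
t: 14.48
ee_pos: [0.5184, 0.1636, 0.1362]
orientation: [0.985, 0.174, 0.0, 0.0]
force: [-0.2, 0.3, -1.9]
gripper_width: 0.0127
grasp_force: 40.0
```

```bash
python3 av.py
```

```text
14.875 [ 0.5184  0.1636  0.1362  0.0188  0.0043 -2.3098  0.0116 -0.0056  0.0092] sd [0.    0.    0.    0.691 0.494 0.403 0.017 0.018 0.036]
```

Free turning, carrying the cover's weight only. I'll continue to 60°.

Request:
servo_tool:
  motion:
    - {"linear": [0, 0, 0], "angular": [0, 0, 0.3]}
    - {"linear": [0, 0, 0], "angular": [0, 0, 0.8]}
    - {"linear": [0, 0, 0], "angular": [0, 0, 1.4]}
    - {"linear": [0, 0, 0], "angular": [0, 0, 2.0]}
    - {"linear": [0, 0, 0], "angular": [0, 0, 2.7]}
    - {"linear": [0, 0, 0], "angular": [0, 0, 3.4]}
    - {"linear": [0, 0, 0], "angular": [0, 0, 4.1]}
    - {"linear": [0, 0, 0], "angular": [0, 0, 4.7]}
    - {"linear": [0, 0, 0], "angular": [0, 0, 5.0]}
    - {"linear": [0, 0, 0], "angular": [0, 0, 5.0]}

```text
t: 16.12
ee_pos: [0.5184, 0.1636, 0.1363]
orientation: [0.866, 0.5, -0.0, -0.0]
force: [0.4, -0.5, -1.6]
gripper_width: 0.0126
grasp_force: 40.0
```

```bash
python3 av.py; python3 s.py 5 "[.519,.163,.11]" "[.519,.163,.14]"
```

```text
16.525 [ 0.5184  0.1636  0.1363  0.2647  0.0054 -2.1645 -0.0302 -0.064   0.0039] sd [0.    0.    0.    0.273 0.373 0.289 0.032 0.03  0.026]
scene crop centre 186 166
top crop centre 163 197
16.625 [0.51844215 0.16364848 0.13626827] [-1.176712   -0.24423605 -2.33461768]
```

View pics/s5.png

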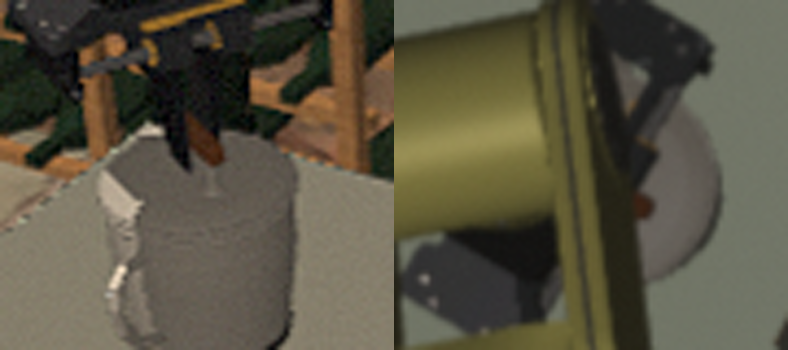

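The bar has turned 60° and the jug is unmoved (handle still at scene crop (120,280)). I'll lift gently first and check the load.

Request:
servo_tool:
  motion:
    - {"linear": [0, 0, 0.05], "angular": [0, 0, 0]}
    - {"linear": [0, 0, 0.1], "angular": [0, 0, 0]}
    - {"linear": [0, 0, 0.17], "angular": [0, 0, 0]}
    - {"linear": [0, 0, 0.24], "angular": [0, 0, 0]}
    - {"linear": [0, 0, 0.31], "angular": [0, 0, 0]}
    - {"linear": [0, 0, 0.36], "angular": [0, 0, 0]}
    - {"linear": [0, 0, 0.36], "angular": [0, 0, 0]}

```text
t: 17.5
ee_pos: [0.5185, 0.1636, 0.1472]
orientation: [0.866, 0.5, 0.0, 0.0]
force: [-0.9, 0.2, -2.4]
gripper_width: 0.0127
grasp_force: 40.0
```

```bash
python3 av.py
```

```text
17.9 [ 0.5184  0.1636  0.147  -0.1904 -0.145  -1.9848 -0.0394 -0.0405  0.011 ] sd [0.    0.    0.    0.222 0.383 0.311 0.045 0.03  0.028]
```

Still only the cover's weight (2.0 N), so the foot is coming out freely. I'll lift to about 10 cm.

Request:
servo_tool:
  motion:
    - {"linear": [0, 0, 0.1], "angular": [0, 0, 0]}
    - {"linear": [0, 0, 0.25], "angular": [0, 0, 0]}
    - {"linear": [0, 0, 0.45], "angular": [0, 0, 0]}
    - {"linear": [0, 0, 0.7], "angular": [0, 0, 0]}
    - {"linear": [0, 0, 1.0], "angular": [0, 0, 0]}
    - {"linear": [0, 0, 1.4], "angular": [0, 0, 0]}
    - {"linear": [0, 0, 1.8], "angular": [0, 0, 0]}
    - {"linear": [0, 0, 2.2], "angular": [0, 0, 0]}
    - {"linear": [0, 0, 2.6], "angular": [0, 0, 0]}
    - {"linear": [0, 0, 2.8], "angular": [0, 0, 0]}

```text
t: 19.15
ee_pos: [0.5188, 0.1637, 0.2323]
orientation: [0.866, 0.5, 0.001, 0.0]
force: [-0.4, 0.8, -2.4]
gripper_width: 0.0125
grasp_force: 40.0
```

Request:
servo_tool:
  motion:
    - {"linear": [0, 0, 0.1], "angular": [0, 0, 0]}
    - {"linear": [0, 0, 0.2], "angular": [0, 0, 0]}
    - {"linear": [0, 0, 0.2], "angular": [0, 0, 0]}
    - {"linear": [0, 0, 0.2], "angular": [0, 0, 0]}
    - {"linear": [0, 0, 0.2], "angular": [0, 0, 0]}

```text
t: 19.77
ee_pos: [0.5183, 0.1636, 0.2367]
orientation: [0.866, 0.5, -0.0, -0.0]
force: [-0.6, 0.1, -1.9]
gripper_width: 0.0129
grasp_force: 40.0
```

```bash
python3 av.py; python3 s.py 6 "[.519,.163,.14]" "[.519,.163,.14]"
python3 - <<'E'
from h import *
d=np.load("scene6.npz")["d"];P=cloud("scene",d);m=(d>0)&(np.hypot(P[...,0]-.5175,P[...,1]-.1645)<.062)&(P[...,2]>.09)&(P[...,2]<.125)
q=P[m];print(m.sum(),np.percentile(q[:,2],[50,75,90,95,99]).round(4)); f=q[q[:,2]>.103]; A=np.c_[f[:,:2]-f[:,:2].mean(0),np.ones(len(f))];print(np.degrees(np.linalg.lstsq(A,f[:,2],rcond=None)[0][:2]))
E
```

```text
20.175 [ 0.5184  0.1636  0.237   0.1368 -0.197  -2.1311 -0.0226 -0.0468 -0.0087] sd [0.    0.    0.    0.415 0.715 0.304 0.027 0.025 0.022]
scene crop centre 185 156
top crop centre 163 197
20.275 [0.51842898 0.16363261 0.23706714] [ 0.37465156 -1.04347604 -2.30358952]
1031 [0.1027 0.1074 0.1088 0.1096 0.1103]
[-0.29957363 -0.16688145]
```

View pics/s6.png

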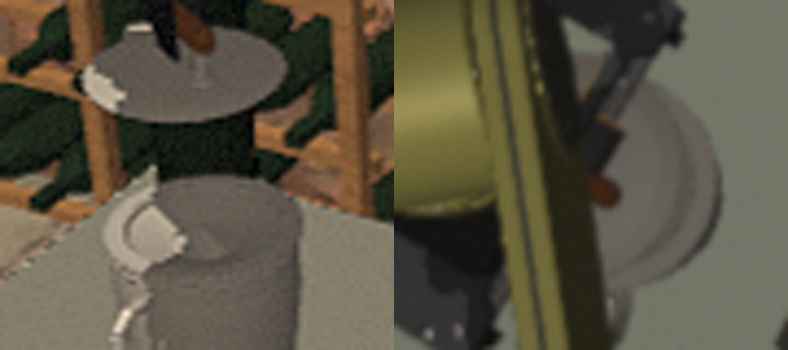

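The cover is held level about 10 cm up (scene crop (185,75)). The funnel lies flat on the jug rim at (200,220), its flange top at about 109 mm, which is the home height.

```bash
python3 -c "
from h import *
print(finish_job())"
```

```text
the job is handed in; nothing more can be done
None
```

I handed in the job at about 20 s: the funnel is home in the jug, and the cover was unlocked by a 60° anticlockwise turn and is held level about 10 cm above it. I did not re-check the glasses, corkscrew and drip collar at the end; no move went near them.

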